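# Reset the length stop of a notched work nest and load a hardwood packer

## Task

Set up the notched work nest for the short hardwood packer: lift the stop with the orange tab out of its notches and drop it fully home in the pair of notches marked with yellow paint. Then hook one end of the packer under the nose of the nest at a tilt and swing the other end down, so that it lies flat on the two rails between the nose and the stop. Let go, and leave the brush and the other loose tools where they are.

Things in the scene. Friction and masses are not known exactly. Their poses are not given: they have to be found in the camera images.
- nest: Fixed work nest: aluminium base 110x310x10 mm, two steel rails along y, black nose at the +y end. Origin on the bench midway between the rails, below the middle of the packer's final place; y along the rails to the nose, z up. Rails 14 wide at x = 12 to 26 and -12 to -26, tops 36 above the bench. Notch pairs 13 wide, 12 deep at y = -35.5, -60.5, -85.5, -110.5, -135.5. Bolt heads 19 high near base corners.
- nest_mark (a point): Point midway between the rails at rail-top height over the notch pair marked in yellow (nest y = -110.5 mm): yellow paint on the notch floors and a yellow stripe on the base at either side; other notches have only a thin dark line. Axes as the nest's.
- nest_nose (a point): Point midway between the rails at rail-top height on the nose's end wall (nest y = 90.5 mm), which the packer's end faces. Over it a lip reaches 14 mm back (-y) from the wall, underside 33 mm and top 45 mm above the rail tops. Below the lip two side cheeks, 20 mm long from the wall, leave a pocket 55 mm wide. With the stop in the marked notches its face is 181 mm from this wall.
- stop_tab (a point): Middle of the upright orange tab of the stop: tab 40 (x) by 12 (y) mm, from 28 mm below to 20 mm above this point; take it from above, fingers closing along y. The point is 76 mm above the bench when seated, 40 mm above and 10 mm to -y of point stop_saddle. A 20 mm high bar stands on the saddle's +y edge, its top 20 mm below this point. Axes parallel to the nest's.
- stop_saddle (a point): Loose steel stop, 0.35 kg: centre of the saddle's underside, on the rail tops. Saddle 67 (x) by 40 (y), 12 high; its +y side is the stop face. Below, a tongue 10 wide (y), rounded at its foot, hangs 10 mm into the notches, centred on this point; side plates hang 20 mm outside the rails, 2.5 mm play each side, still guiding when it is lifted 12 to 18. Starts at nest y = -60.5, two pairs from the mark.
- packer_middle (a point): Centre of the short old brown hardwood packer, a block 48 (x) by 175 (y) by 27 mm (z), 0.16 kg, lying on the bench left or right of the nest. y is its length; either end may go under the nose. Loaded, its centre is 49.5 mm above the bench over the nest's origin, about 3 mm to spare at each end; because of the lip it cannot be lowered level.
- brush: Dust brush with wooden handle, 42x215x25 mm, lying on the bench on the side of the nest where the packer is not; origin under its middle; leave it there
- driver: Screwdriver with yellow handle, 29x214x26 mm, lying on the bench; origin under its middle; leave it there
- marker: Marker pen, 16x122x17 mm, lying on the bench; origin under its middle; leave it there
- pliers: Long black pliers, 178x56x18 mm, lying on the bench; origin under their middle; leave them there
- case: Small black case, 84x58x49 mm, behind the nest; origin under its middle; leave it there
There are look-alikes about, which are no part of the job. What is shaped like the part that bears stop_tab but red or turquoise is not meant.

How it is judged:
By the outcome, as a careful person would: the job done as asked, in the order asked, and still so for the second after the job is handed in, with the robot touching nothing.
It also fails if it takes over 54 s, if anything falls off the work surface, if the arm or the gripper's body presses on something with over 40 N, if the wrist force passes 120 N, or if a joint passes its speed limit or range.

## Robot

A 7-joint arm with a two-finger parallel gripper is mounted at the origin on a cart in front of the work surface, level with it; the furniture and walls round the work are solid. World frame = base frame: x ahead of the robot, y to its left, z up, the work surface at z = 0. Lengths are in mm, angles in rad, forces in N, time in s.
With the tool pointing down it reaches from about 400 to 900 mm from the base axis. Payload 5.6 kg.
Tool frame: the origin (TCP) lies midway between the tips of the shut fingers; the grasp point (between the pads) lies 19 mm behind it; z points along the fingers, y is the line along which they close (so a half turn about z gives the same grasp; the last joint's range is limited). The gripper opens to 92 mm and grips with 3 to 60 N. Pads are 20 mm wide; open, the fingers measure 128 mm over their backs; the gripper's body (75 mm by 189 mm) begins 69 mm behind the grasp point.
Start: joints at [1.15, 0.468, -0.012, 1.603, 0.006, 1.071, -0.056], TCP at [239.73, -604.184, 214.592] pointing down, gripper open.
Joint ranges: [-2.53, 2.53], [-0.31, 2.02], [-1.57, 1.55], [0.28, 2.44], [-1.29, 4.43], [0.15, 1.84], [-2.92, 2.92]. Speed limits (rad/s): [2.57, 2.57, 3.14, 3.14, 3.14, 3.14, 3.14].

## Interface

Orientations are given as a rotation vector (axis times angle).
In Python, from cell import robot, grip, kin, viewer gives the robot as it stands. Calls block until the motion is done:
- robot.movep(position, orientation): joint-space move of the TCP to a pose.
- robot.servo_line(position, feed=150, rotation=None): straight line of the TCP; rotation=None keeps the orientation; feed is the mean speed in mm/s.
- robot.goto_joints(angles): joint-space move.
- grip(opening, newtons=None): opening from 0.0 (shut) to 1.0 (fully open); newtons is the grip in N (None keeps the last); returns when the fingers have stopped.
- robot.hold(seconds).
- kin.ik(position, orientation): joint angles nearest the present ones, or None.
- robot.observe(): the state.
- viewer.read_camera(name): name is "side" or "top"; returns the picture (480x640x3 uint8, red, green, blue); there is no depth.
- viewer.camera_info(name): a dict with "camera_matrix" (3x3 intrinsics, pixels), "R" (3x3) and "t" (3): a world point X has camera coordinates R X + t. Camera axes: x right, y down, z forward; pixel columns grow to the right and rows downward; lengths in mm; the calibration is good to about 2 mm. A picture is of the moment at which its call begins. camera_info takes no time and is no camera call.
A pose or a line that the arm cannot do raises robot.IKError and nothing moves.
- robot.job_done(): hands the job in; it is judged then, once.
Trained networks look in the newest picture that a camera, given by its name, has taken for a name from the list of things; names that differ only in an ending like _2 or _b are one class to them, and where a whole thing is asked for, a point or a joint stands for the part that bears it (a point fixed in the world has none). Each returns a list of dicts, best first, with "confidence" (0 to 1); they miss things now and then, are a little off and sometimes report something else, mostly with a low value. They report only what shows in the picture. A call takes as long as a camera call. They do not tell look-alikes from the thing itself.
- viewer.silhouettes(name, camera): "mask" (480x640 bool, what is visible of it).
- viewer.pinpoint(name, camera): "at" ([x, y, z] in mm, in the coordinates of the camera as it stood for that picture, good to about 4 mm: a listed point, or the origin of a listed thing).
The state is a dict: "t": time; "joints": joint angles; "joint_velocities": joint speeds; "joint_torque": joint torques, N m; "tcp_pos": TCP position; "tcp_rot": TCP orientation; "contact_force": force on the tool from outside, world axes, zero at the start; "wrist_torque": the same for the moment, N m; "grip_width": opening from 0.0 (shut) to 1.0 (fully open); "grip_force": force on a finger pad.
Only numpy, scipy, OpenCV 4.12 (cv2) and the standard library are available. Lean on these libraries where they do the work, as an engineer would, in place of code of your own. Each camera call takes 0.05 s, during which the arm holds its last target. There are 200 camera calls.

## Working session

There is one attempt and no reset: what is moved stays moved. The work goes in short steps, each a Python script; the robot and the scene stay as the last script left them, time stands still between calls to the robot, and variables do not carry over. Pictures are saved under pics/ and viewed, at most 10 in all, crops included, and the job is handed in when it is done.

```bash
ls; mkdir -p pics; cat > h.py <<'E'
import numpy as np, cv2
from cell import robot, grip, kin, viewer
def pin(name,cam,n=4):
    ci=viewer.camera_info(cam);R=np.array(ci["R"]);t=np.array(ci["t"])
    return [(round(d["confidence"],2),np.round(R.T@(np.array(d["at"])-t),1).tolist(),np.round((np.array(ci["camera_matrix"])@np.array(d["at"]))[:2]/d["at"][2]).tolist()) for d in viewer.pinpoint(name,cam)[:n]]
def snap(cam,f):
    im=viewer.read_camera(cam);cv2.imwrite(f,im[:,:,::-1]);return im
E
python3 - <<'E'
from h import *
for c in("top","side"):
    snap(c,f"pics/{c}0.png")
    ci=viewer.camera_info(c);R=np.array(ci["R"]);print(c,"cam at",-R.T@np.array(ci["t"]))
    for n in ["nest","nest_mark","nest_nose","stop_tab","stop_saddle","packer_middle","brush","driver","marker","pliers","case"]: print(n,pin(n,c))
print(robot.observe()["t"])
E
```

```text
pics
top cam at [ 188.39083511   18.4308092  1735.71715349]
nest [(0.65, [539.7, 20.5, 1.9], [313.0, 240.0])]
nest_mark [(0.73, [556.9, -91.1, 34.5], [351.0, 232.0])]
nest_nose [(0.81, [523.1, 109.2, 33.6], [283.0, 243.0])]
stop_tab [(0.86, [548.2, -47.7, 75.7], [337.0, 232.0]), (0.67, [750.1, 340.9, 64.2], [206.0, 166.0]), (0.58, [630.1, 263.4, 62.0], [231.0, 206.0])]
stop_saddle [(0.74, [639.7, 257.5, 22.8], [234.0, 206.0]), (0.63, [550.0, -40.7, 40.6], [334.0, 234.0])]
packer_middle [(0.57, [569.4, -356.5, 13.2], [440.0, 230.0])]
brush [(0.85, [557.3, 330.1, 1.5], [210.0, 234.0])]
driver [(0.67, [358.8, 202.1, 3.0], [251.0, 300.0])]
marker [(0.65, [390.6, -135.8, -0.2], [366.0, 290.0])]
pliers [(0.88, [348.2, 367.8, 1.0], [195.0, 304.0])]
case [(0.59, [762.0, 107.8, 2.7], [285.0, 169.0])]
side cam at [  598.70730942 -1129.53368213   616.98766236]
nest [(0.68, [536.6, 18.0, -0.9], [314.0, 269.0])]
nest_mark [(0.81, [556.4, -90.9, 38.7], [321.0, 278.0])]
nest_nose [(0.84, [522.5, 110.2, 37.2], [311.0, 238.0])]
stop_tab [(0.97, [747.8, 345.9, 61.5], [396.0, 196.0]), (0.62, [547.9, -47.4, 74.7], [318.0, 253.0]), (0.59, [631.3, 268.0, 63.7], [355.0, 205.0])]
stop_saddle [(0.6, [640.2, 261.9, 19.0], [358.0, 221.0]), (0.59, [738.1, 355.8, 21.6], [392.0, 208.0]), (0.58, [548.6, -36.9, 30.1], [319.0, 269.0])]
packer_middle [(0.8, [574.3, -354.4, 14.7], [325.0, 365.0])]
brush [(0.48, [553.1, 328.2, 2.4], [326.0, 217.0])]
driver [(0.64, [357.4, 199.9, -2.3], [250.0, 236.0])]
marker [(0.68, [381.2, -135.2, -1.8], [236.0, 303.0])]
pliers [(0.59, [346.6, 369.5, 2.5], [256.0, 210.0])]
case [(0.67, [547.4, -34.3, 30.6], [318.0, 268.0]), (0.6, [759.9, 109.3, 1.3], [407.0, 253.0])]
1.2
```

View pics/top0.png

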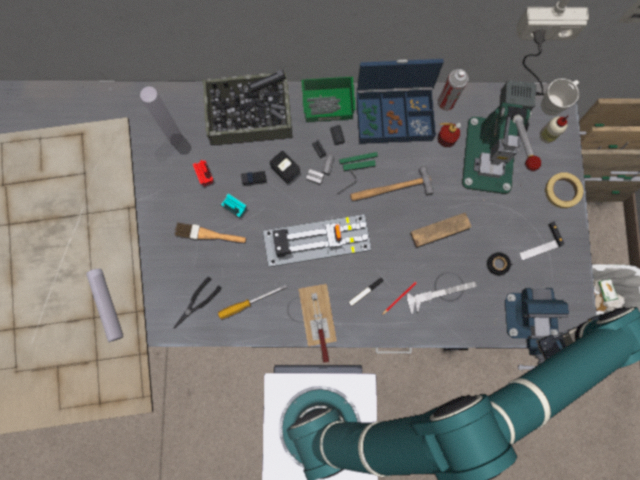

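View pics/side0.png

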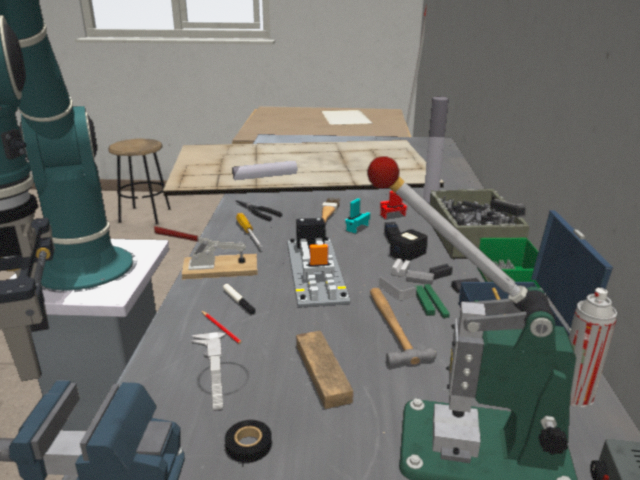

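The top view shows the nest at about (316,240), the orange stop at (337,232) and the packer at (440,230). The red and turquoise look-alikes are at (203,172) and (234,205), and the brush at (210,234). The side view agrees: tab at (318,253), packer at (325,367). Next I'll refine the poses and check them with an overlay.

```bash
cat >> h.py <<'E'
def proj(cam,P):
    ci=viewer.camera_info(cam);p=(np.array(ci["R"])@np.atleast_2d(P).T).T+np.array(ci["t"]);q=(np.array(ci["camera_matrix"])@p.T).T
    return q[:,:2]/q[:,2:]
def pose(p,P):  # (x,y,yaw) planar pose -> world
    c,s=np.cos(p[2]),np.sin(p[2]);P=np.atleast_2d(np.array(P,float))
    return np.c_[p[0]+c*P[:,0]-s*P[:,1],p[1]+s*P[:,0]+c*P[:,1],P[:,2]]
def box(hx,hy,z0,z1): return [(a*hx,b*hy,z) for z in(z0,z1) for a,b in((-1,-1),(1,-1),(1,1),(-1,1))]
E
cat > fit.py <<'E'
from h import *
from scipy.optimize import least_squares,minimize
M={"nest":(0,0,0),"nest_mark":(0,-110.5,36),"nest_nose":(0,90.5,36),"stop_tab":(0,-70.5,76),"stop_saddle":(0,-60.5,36)}
obs={};pk=[];masks={}
for r in range(3):
  for c in("top","side"):
    viewer.read_camera(c)
    for n in M:
        for cf,X,_ in pin(n,c):
            if np.linalg.norm(np.array(X)-pose((539,18,.167),[M[n]])[0])<20: obs.setdefault((n,c),[]).append(X);break
    d=pin("packer_middle",c,1)
    if d: pk.append(d[0][1])
    if r==0:
        s=viewer.silhouettes("packer_middle",c); masks[c]=s[0]["mask"] if s else None
for k,v in obs.items(): print(k,np.round(np.mean(v,0),1),np.round(np.std(v,0),1))
L=[(M[n],np.mean(v,0)) for (n,c),v in obs.items()]
f=least_squares(lambda p:np.concatenate([(pose(p,[m])[0]-X)[:2] for m,X in L]),(539,18,.167),loss="soft_l1",f_scale=2)
print("nest",f.x.round(3),f.fun.round(1))
print("packer pins",np.mean(pk,0),np.std(pk,0))
def cost(p):
    e=0
    for c,m in masks.items():
        if m is None: continue
        h=cv2.convexHull(proj(c,pose(p,box(24,87.5,0,27))).astype(np.float32)); im=np.zeros((1920,2560),np.uint8)
        cv2.fillPoly(im,[np.round(h*4+1.5).astype(int)],255); im=cv2.resize(im,(640,480),interpolation=cv2.INTER_AREA)/255
        e+=np.abs(im-m).sum()/m.sum()
    return e
p0=(*np.mean(pk,0)[:2],.28)
b=min((minimize(cost,p0,method="Nelder-Mead",options=dict(initial_simplex=[np.array(p0)+d for d in np.vstack([[0,0,0],np.diag((6,6,s))])])) for s in(.1,-.1)),key=lambda r:r.fun)
print("packer",b.x.round(3),b.fun)
np.save("p.npy",[f.x,b.x])
out=[]
for c,(x0,y0,w) in {"top":(255,200,225),"side":(260,205,110)}.items():
    im=viewer.read_camera(c)[:,:,::-1].copy(); k=(400 if 1 else 0)/w; 
    im=cv2.resize(im[y0:y0+int(w*1.3) if c=="side" else y0+80,x0:x0+w],None,fx=800/w if c=="top" else 3.0,fy=800/w if c=="top" else 3.0,interpolation=cv2.INTER_CUBIC); k=800/w if c=="top" else 3.0
    def pl(P,col):
        q=(proj(c,P)+.5-[x0,y0])*k; cv2.polylines(im,[np.round(q).astype(int)],True,col,1)
    N=f.x
    for s in(1,-1): pl(pose(N,[(12*s,-145,36),(26*s,-145,36),(26*s,90,36),(12*s,90,36)]),(255,0,255))
    pl(pose(N,[(-27.5,76.5,81),(27.5,76.5,81),(27.5,90.5,81),(-27.5,90.5,81)]),(0,255,0))
    pl(pose(N,[(-20,-76.5,96),(20,-76.5,96),(20,-64.5,96),(-20,-64.5,96)]),(255,255,0))
    pl(pose(N,[(-55,-110.5,10),(55,-110.5,10)]),(255,0,0))
    pl(pose(b.x,box(24,87.5,27,27)[:4]),(0,255,0))
    cv2.imwrite(f"pics/{c}1.png",im)
print(robot.observe()["t"])
E
python3 fit.py
```

```text
('nest', 'top') [539.8  21.2   2.4] [0.6 0.7 1.3]
('nest_mark', 'top') [556.5 -89.5  35.4] [2.  1.2 1.1]
('nest_nose', 'top') [522.7 109.   35. ] [0.6 0.7 1.2]
('stop_tab', 'top') [550.7 -48.6  73.8] [1.2 0.9 1.2]
('stop_saddle', 'top') [550.7 -40.9  38.9] [0.6 0.8 2.1]
('nest', 'side') [538.2  21.2  -0.8] [0.1 1.7 0.9]
('nest_mark', 'side') [557.9 -88.9  35.9] [1.4 0.8 1.8]
('nest_nose', 'side') [520.1 110.7  38. ] [0.7 0.6 1.3]
('stop_tab', 'side') [547.8 -46.5  74.4] [1.2 1.8 1.9]
('stop_saddle', 'side') [546.9 -35.5  32. ] [1.1 1.9 0.7]
nest [5.37911e+02 2.08700e+01 1.75000e-01] [-1.9 -0.3  0.7  1.5 -0.6  1.  -0.5  0.  -2.2  2.2 -0.3 -0.3 -0.7  0.9
  2.  -0.7  2.4 -2.1  1.6 -3.2]
packer pins [ 572.88 -357.12   14.06] [2.48467302 2.55139178 0.88453378]
packer [ 5.70001e+02 -3.55936e+02  3.37000e-01] 0.14354439144303455
3.5
```

View pics/top1.png

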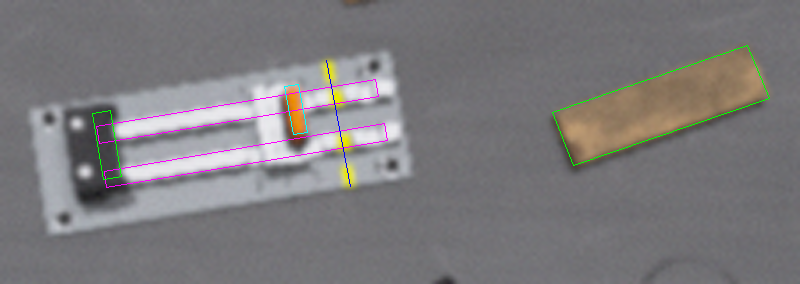

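View pics/side1.png

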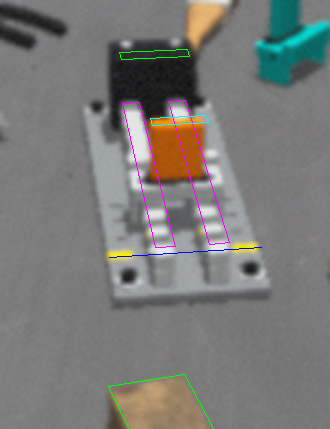

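The overlay fits the tab, stripe and packer well. The rails' yaw may be slightly off, so I'll refine it from the straight base edges, then check that the planned poses are reachable.

```bash
cat >> h.py <<'E'
from scipy.spatial.transform import Rotation as Ro
# tool down; closing axis (tool y) at world angle a; tilt about nest x axis (yaw) by th (lifts -y end)
def ori(a,th=0,yaw=0):
    R=Ro.from_euler("z",a-np.pi/2)*Ro.from_rotvec([np.pi,0,0])
    if th: ax=np.array([np.cos(yaw),np.sin(yaw),0]); R=Ro.from_rotvec(-th*ax)*R
    return R.as_rotvec()
E
cat > ref.py <<'E'
from h import *
from scipy.ndimage import map_coordinates
from scipy.optimize import minimize
N,K=np.load("p.npy")
ims={}
for c in("top","side"):
    g=cv2.GaussianBlur(viewer.read_camera(c),(0,0),1.0).astype(float).mean(2);ims[c]=np.hypot(cv2.Sobel(g,-1,1,0),cv2.Sobel(g,-1,0,1)).clip(0,150)
def sc(p,cams):
    y=np.linspace(-135,140,200);e=0
    for c in cams:
        for s in(1,-1):
            q=proj(c,pose((p[0],p[1],p[2]),np.c_[0*y+55*s,y,0*y+10]));e+=map_coordinates(ims[c],[q[:,1],q[:,0]],order=1).mean()
    return e
for cams in(("top",),("side",),("top","side")):
    best=max((sc((N[0]+d*np.cos(N[2]),N[1]+d*np.sin(N[2]),w),cams),d,w) for d in np.arange(-6,6.1,.5) for w in N[2]+np.arange(-.03,.031,.003))
    print(cams,np.round(best,3))
a=N[2]
for nm,P,o in [("tab",pose(N,[(0,-70.5,62)])[0],ori(a+np.pi/2)),("tab2",pose(N,[(0,-70.5,62)])[0],ori(a-np.pi/2)),("pk",(*K[:2],4),ori(K[2])),("pk2",(*K[:2],4),ori(K[2]+np.pi)),
  ("load",pose(N,[(0,0,100)])[0],ori(a,.3,a)),("load2",pose(N,[(0,0,100)])[0],ori(a+np.pi,.3,a))]:
    j=kin.ik(P,o); print(nm,None if j is None else np.round(j,2))
print(robot.observe()["tcp_rot"],ori(0),ori(np.pi),robot.observe()["contact_force"],robot.observe()["t"])
E
python3 ref.py
```

```text
('top',) [2.348e+02 5.000e-01 1.660e-01]
('side',) [1.82903e+02 0.00000e+00 1.69000e-01]Traceback (most recent call last):
  File "ref.py", line 15, in <module>
    best=max((sc((N[0]+d*np.cos(N[2]),N[1]+d*np.sin(N[2]),w),cams),d,w) for d in np.arange(-6,6.1,.5) for w in N[2]+np.arange(-.03,.031,.003))
  File "ref.py", line 15, in <genexpr>
    best=max((sc((N[0]+d*np.cos(N[2]),N[1]+d*np.sin(N[2]),w),cams),d,w) for d in np.arange(-6,6.1,.5) for w in N[2]+np.arange(-.03,.031,.003))
              ~~^^^^^^^^^^^^^^^^^^^^^^^^^^^^^^^^^^^^^^^^^^^^^^^^^^
  File "ref.py", line 12, in sc
    q=proj(c,pose((p[0],p[1],p[2]),np.c_[0*y+55*s,y,0*y+10]));e+=map_coordinates(ims[c],[q[:,1],q[:,0]],order=1).mean()
  File "h.py", line 9, in proj
    ci=viewer.camera_info(cam);p=(np.array(ci["R"])@np.atleast_2d(P).T).T+np.array(ci["t"]);q=(np.array(ci["camera_matrix"])@p.T).T
ValueError: time passes only in moves, steps and waits
```

Both cameras agree on a yaw of about 0.1675 with a near-zero offset. Now the stop: approach and grip the tab.

```bash
cat > ik.py <<'E'
from h import *
N=np.array([538.2,20.9,.1675]);K=np.load("p.npy")[1];np.save("p.npy",[N,K])
a=N[2]
for nm,P,o in [("tab",pose(N,[(0,-70.5,62)])[0],ori(a+np.pi/2)),("tab2",pose(N,[(0,-70.5,62)])[0],ori(a-np.pi/2)),("pk",(*K[:2],4),ori(K[2])),("pk2",(*K[:2],4),ori(K[2]+np.pi)),
  ("load",pose(N,[(0,0,100)])[0],ori(a,.3,a)),("load2",pose(N,[(0,0,100)])[0],ori(a+np.pi,.3,a))]:
    j=kin.ik(P,o); print(nm,None if j is None else np.round(j,2))
R=Ro.from_rotvec(robot.observe()["tcp_rot"]).as_matrix();print("tool y now",R[:,1],R[:,2])
print(Ro.from_rotvec(ori(.5)).as_matrix()[:,1],"tilt: nest y axis z-comp",(Ro.from_rotvec(ori(a,.3,a))*Ro.from_rotvec(ori(a)).inv()).apply([-np.sin(a),np.cos(a),0])[2])
print(robot.observe()["contact_force"],robot.observe()["t"])
E
python3 ik.py
```

```text
tab [ 0.23  0.53 -0.25  1.94  0.2   0.7  -1.55]
tab2 [ 0.54  0.62 -0.66  1.92  0.54  0.78  1.31]
pk [ 0.35  0.76  0.23  1.67 -0.24  0.74 -2.11]
pk2 [ 0.73  0.78 -0.31  1.64  0.32  0.77  0.6 ]
load [ 0.62  0.97 -1.33  1.93  1.22  1.43  2.14]
load2 [ 0.21  0.55 -0.63  1.95  0.77  0.96 -0.71]
tool y now [ 3.68774900e-01 -9.29518732e-01  6.56565112e-07] [-3.30195043e-05 -1.38064238e-05 -9.99999999e-01]
[-8.77582562e-01 -4.79425539e-01  1.37203646e-16] tilt: nest y axis z-comp -0.2955202066613397
[ 0.65227491  0.73177061 -0.13781581] 3.6
```

```bash
cat > s1.py <<'E'
from h import *
N,K=np.load("p.npy"); o=ori(N[2]+np.pi/2)
P=lambda y,z:pose(N,[(0,y,z)])[0]
q=robot.observe()["tcp_pos"];robot.servo_line([q[0],q[1],290],feed=150)
robot.movep(P(-70.5,190),o); grip(.6,15)
robot.servo_line(P(-70.5,61),feed=100)
s=robot.observe();print(s["contact_force"],s["t"])
grip(0,12);s=robot.observe();print(s["contact_force"],s["grip_width"]*92,s["grip_force"],s["tcp_pos"],P(-70.5,61),s["t"])
snap("side","pics/a.png");im=cv2.imread("pics/a.png")[200:330,240:400];cv2.imwrite("pics/side2.png",cv2.resize(im,None,fx=4,fy=4,interpolation=cv2.INTER_CUBIC))
E
python3 s1.py
```

```text
[ 0.49269619 -0.08161566  0.21807846] 8.6833
[ 1.22896374  0.16969364 -0.1104563 ] 11.615149978618858 11.999877244234085 [549.94765337 -48.61593688  61.01895879] [549.9536092  -48.61332729  61.        ] 9.4
```

View pics/side2.png

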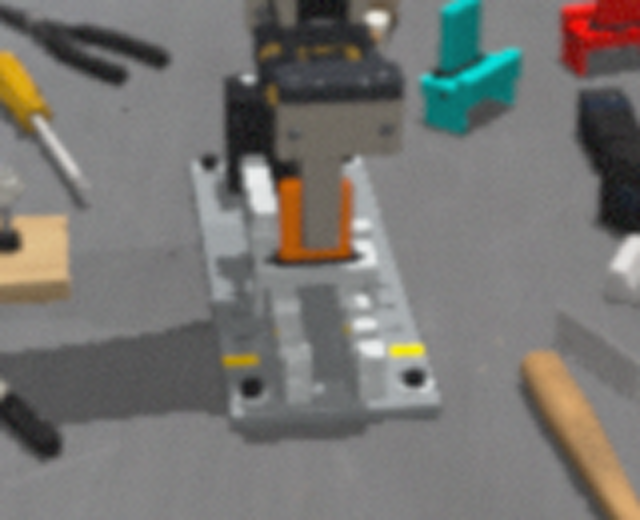

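The finger at (320,205) sits centred on the orange tab, with the grip closed to 11.6 mm as expected. Lift, shift 50 mm and lower with force checks.

```bash
cat > s2.py <<'E'
from h import *
N,K=np.load("p.npy")
P=lambda y,z:pose(N,[(0,y,z)])[0]
grip(0,30)
robot.servo_line(P(-70.5,76),feed=40); print(robot.observe()["contact_force"])
robot.servo_line(P(-120.5,76),feed=50); print(robot.observe()["contact_force"])
for z in(70,66,64,62.5,61.3,60.8):
    robot.servo_line(P(-120.5,z),feed=25); s=robot.observe();f=s["contact_force"]
    print(z,s["tcp_pos"][2].round(2),np.round(f,1))
    if f[2]>15: break
print(s["t"])
snap("side","pics/b.png");im=cv2.imread("pics/b.png")[200:330,240:400];cv2.imwrite("pics/side3.png",cv2.resize(im,None,fx=4,fy=4,interpolation=cv2.INTER_CUBIC))
E
python3 s2.py
```

```text
[-0.47863998  0.57389721 -2.28532568]
[ 0.94161995  0.41228631 -3.43157584]
70 69.7 [-0.2 -0.1 -3. ]
66 65.78 [-0.1 -0.5 -3.3]
64 63.89 [ 0.8  0.1 -3.2]
62.5 62.42 [ 0.7  0.3 -2.7]
61.3 61.21 [-0.4 -0.2 -2.9]
60.8 61.04 [-0.1  0.3 -0.5]
13.0417
```

View pics/side3.png

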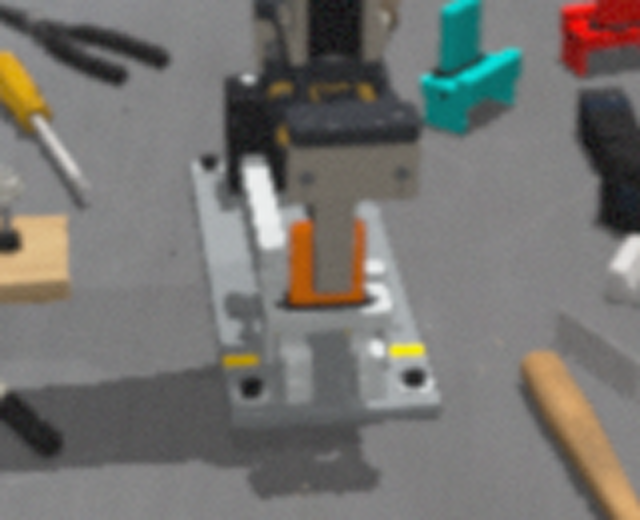

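The stop is home: its weight came off at the same TCP height (61.0) as when it was first seated, between the yellow stripes at (240,360) and (407,350). Release it and pick up the packer.

```bash
cat > s3.py <<'E'
from h import *
N,K=np.load("p.npy")
P=lambda y,z:pose(N,[(0,y,z)])[0]
grip(.4); robot.servo_line(P(-120.5,135),feed=150)
o=ori(K[2]+np.pi)
robot.movep([K[0],K[1],130],o); grip(1.0)
robot.servo_line([K[0],K[1],4],feed=130); print(robot.observe()["contact_force"])
grip(0,35); s=robot.observe(); print("w",s["grip_width"]*92,s["grip_force"],s["contact_force"],s["t"])
robot.servo_line([K[0],K[1],150],feed=150); s=robot.observe(); print("w",s["grip_width"]*92,s["contact_force"],s["t"])
a=snap("top","pics/c.png")[190:290,255:500];b=snap("side","pics/d.png")[200:420,240:440]
a=cv2.resize(a,(784,320));b=cv2.resize(b,None,fx=1.25,fy=1.25)
im=np.zeros((600,784,3),np.uint8);im[:320]=a;im[320:595,:250]=b
c=viewer.read_camera("side")[200:330,240:400];im[320:600,270:615]=cv2.resize(c,(345,280))
cv2.imwrite("pics/cmp.png",im[:,:,::-1])
print(pin("packer_middle","top",1),pin("packer_middle","side",1),s["tcp_pos"])
E
python3 s3.py
```

```text
[-0.00689048  0.75670463 -0.48229251]
w 47.4502044547542 34.97649013996124 [ 0.59005715 -0.49043477 -0.26890549] 18.7417
w 47.850164469582175 [ 0.07109312  1.34887339 -2.13358883] 19.8667
[(0.87, [570.1, -357.5, 158.9], [451.0, 219.0])] [(0.85, [574.6, -356.1, 156.9], [326.0, 294.0])] [ 569.21750724 -355.74457611  148.77995059]
```

View pics/cmp.png

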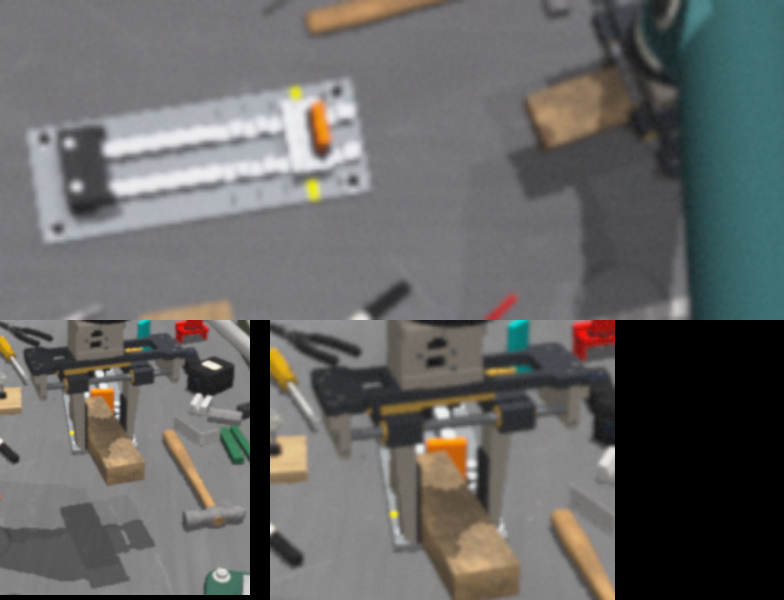

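The packer is held level in the gripper, and the top view shows the stop seated between the yellow stripes at (295,93) and (313,190). Now hook it under the nose, feeling for the wall.

```bash
cat >> h.py <<'E'
def tcp(N,th,g,h,off=0):  # TCP for tilt th, wall gap g, nose bottom corner h above rails; off = packer centre ahead of tool (toward nose)
    s,c=np.sin(th),np.cos(th)
    cy=90.5-g-87.5*c-13.5*s; cz=36+h+87.5*s+13.5*c
    return pose(N,[(0,cy-off*c-9.5*s,cz+off*s-9.5*c)])[0],ori(N[2]+np.pi,th,N[2])
E
cat > s4.py <<'E'
from h import *
N,K=np.load("p.npy"); th=.27; yv=np.array([-np.sin(N[2]),np.cos(N[2]),0])
p,o=tcp(N,th,24,80); robot.movep(p,o)
p,o=tcp(N,th,22,12); robot.servo_line(p,feed=100,rotation=o)
p,o=tcp(N,th,22,2); robot.servo_line(p,feed=30,rotation=o)
s=robot.observe();print(s["contact_force"],s["t"])
f0=np.array(s["contact_force"])
p,o=tcp(N,th,6,2); robot.servo_line(p,feed=40,rotation=o); s=robot.observe();print(np.round(s["contact_force"]-f0,1))
for g in np.arange(5,-6,-1.):
    p,o=tcp(N,th,g,2); robot.servo_line(p,feed=10,rotation=o); s=robot.observe(); d=np.array(s["contact_force"])-f0
    print(g,np.round(d,1),round(d@yv,1),round(yv@(s["tcp_pos"]-p),2))
    if d@yv<-5 or abs(d[2])>8: break
print(s["t"],s["grip_width"]*92)
im=snap("side","pics/e.png")[200:330,240:400];cv2.imwrite("pics/side4.png",cv2.resize(im,None,fx=4,fy=4)[:,:,::-1])
E
python3 s4.py
```

```text
[ 0.81095758  0.55262948 -1.48794997] 22.7833
[-0.6  0.   0.3]
5.0 [-0.4 -0.2  0.6] -0.1 -0.13
4.0 [-1.5 -0.5  0.9] -0.2 0.04
3.0 [-0.8 -0.4 -0.6] -0.3 0.11
2.0 [-0.2 -1.  -0.6] -1.0 0.09
1.0 [ 0.1 -0.7 -0.8] -0.7 0.08
0.0 [ 0.1 -0.7 -1.5] -0.7 0.09
-1.0 [-0.5 -0.5 -0.5] -0.4 0.1
-2.0 [-1.3 -0.1  0.1] 0.1 0.05
-3.0 [-1.2 -2.8  0. ] -2.5 -0.72
-4.0 [ 0.  -5.   1.5] -4.9 -1.61
-5.0 [ 0.6 -7.   1. ] -7.0 -2.55
26.0833 47.96178085271878
```

View pics/side4.png

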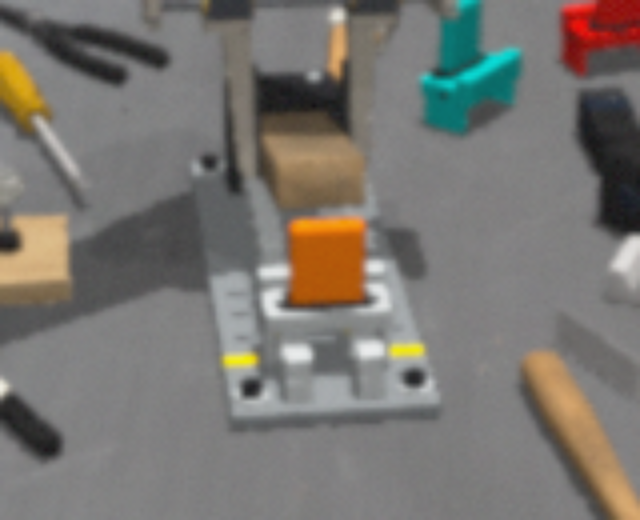

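Wall contact came at g ≈ -2.3 mm, and the far end at (315,185) is raised clear of the stop. Back off to share the slack, then swing down.

```bash
cat > s5.py <<'E'
from h import *
N,K=np.load("p.npy"); off=-2.3
for th in(.27,.22,.18,.14,.10,.07,.04,.02,0):
    g=(181-175*np.cos(th)-27*np.sin(th))/2; h=1.0+3*th
    p,o=tcp(N,th,g,h,off); robot.servo_line(p,feed=15 if th<.27 else 10,rotation=o)
    s=robot.observe(); print(th,np.round(s["contact_force"],1),np.round(s["tcp_pos"]-p,2))
    if np.linalg.norm(s["contact_force"])>20: print("stop");break
else:
    for h in(.4,-.2,-.7):
        p,o=tcp(N,0,3,h,off); robot.servo_line(p,feed=10,rotation=o); s=robot.observe(); print(h,np.round(s["contact_force"],1),np.round(s["tcp_pos"]-p,2))
        if s["contact_force"][2]>3: break
print(s["t"],s["grip_width"]*92)
im=snap("side","pics/f.png")[200:330,240:400];cv2.imwrite("pics/side5.png",cv2.resize(im,None,fx=4,fy=4)[:,:,::-1])
E
python3 s5.py
```

```text
0.27 [-0.2 -0.8 -1.7] [-0.05  0.5  -0.07]
0.22 [-1.   0.1 -2.5] [-0.   -0.63 -0.09]
0.18 [-0.1  0.2 -0.9] [-0.06 -0.54 -0.14]
0.14 [-0.6  0.8 -1.5] [-0.05 -0.47 -0.12]
0.1 [-0.6  0.5 -2.1] [-0.07 -0.38 -0.13]
0.07 [ 0.4  0.9 -1. ] [-0.05 -0.39 -0.12]
0.04 [-0.6 -1.  -1.8] [-0.07 -0.42 -0.15]
0.02 [-0.3  0.5 -1.9] [-0.05 -0.36 -0.14]
0 [ 0.4 -0.2 -1.6] [-0.07 -0.37 -0.16]
0.4 [-0.3  0.9 -2.4] [-0.02  0.13  0.02]
-0.2 [-0.9 -0.3  0.3] [0.11 0.16 0.18]
-0.7 [-1.6 -0.8  5.9] [0.08 0.18 0.63]
30.3417 47.87670659868736
```

View pics/side5.png

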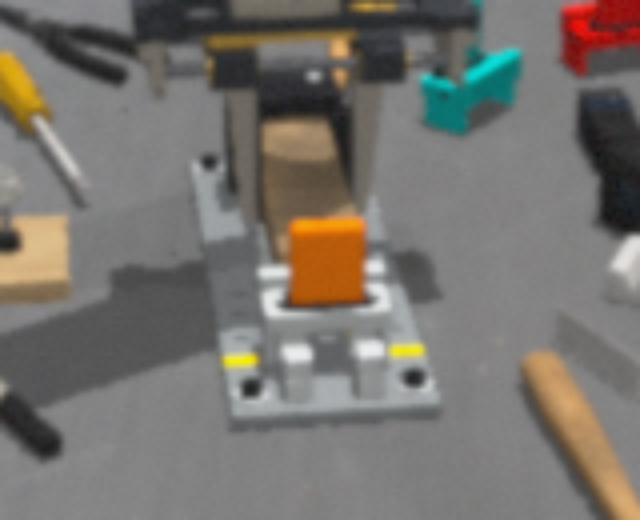

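The packer lies flat on the rails behind the stop (the tab at (327,260) hides its end), with contact at the expected height. Release, retreat and check.

```bash
cat > s6.py <<'E'
from h import *
N,K=np.load("p.npy")
p,o=tcp(N,0,3,0,-2.3); robot.servo_line(p,feed=10,rotation=o)
grip(.75); print(robot.observe()["contact_force"])
robot.servo_line(p+[0,0,180],feed=120)
robot.movep([300,-250,330],ori(N[2]+np.pi)); robot.hold(.3)
s=robot.observe();print(s["contact_force"],s["t"])
a=snap("top","pics/g.png");b=snap("side","pics/h.png")
im=np.zeros((600,800,3),np.uint8);im[:280,:560]=cv2.resize(a[195:275,250:410],(560,280));im[280:600,:480]=cv2.resize(b[215:311,270:414],(480,320))
cv2.imwrite("pics/final.png",im[:,:,::-1])
Ni=lambda X:np.round(Ro.from_euler("z",-N[2]).apply(np.array(X)-[N[0],N[1],0]),1)
for n in("packer_middle","stop_tab","stop_saddle"):
    for c in("top","side"): print(n,c,[(d[0],Ni(d[1])) for d in pin(n,c,3)])
E
python3 s6.py
```

```text
[ 0.43755942 -0.25001746  1.06466016]
[-0.4092794  -0.52988428 -0.68634105] 34.4917
packer_middle top [(0.56, array([-3.1, -1.5, 50.5]))]
packer_middle side [(0.93, array([ 4.5,  2.4, 48.9]))]
stop_tab top [(0.76, array([257.5, 277.5,  63.1])), (0.73, array([   1.4, -122.3,   77.6])), (0.55, array([131.3, 225.2,  61.1]))]
stop_tab side [(0.84, array([  -2.6, -117.8,   77.8])), (0.79, array([256.5, 286.3,  56.8])), (0.6, array([136. , 225.9,  61.1]))]
stop_saddle top [(0.9, array([141.4, 218.4,  20.7])), (0.8, array([258.8, 295. ,  16.8])), (0.75, array([   1.9, -112.9,   37.3]))]
stop_saddle side [(0.87, array([138.7, 219.3,  15.4])), (0.74, array([   0.9, -106.2,   31.9])), (0.6, array([254.1, 294.3,  19.5]))]
```

View pics/final.png

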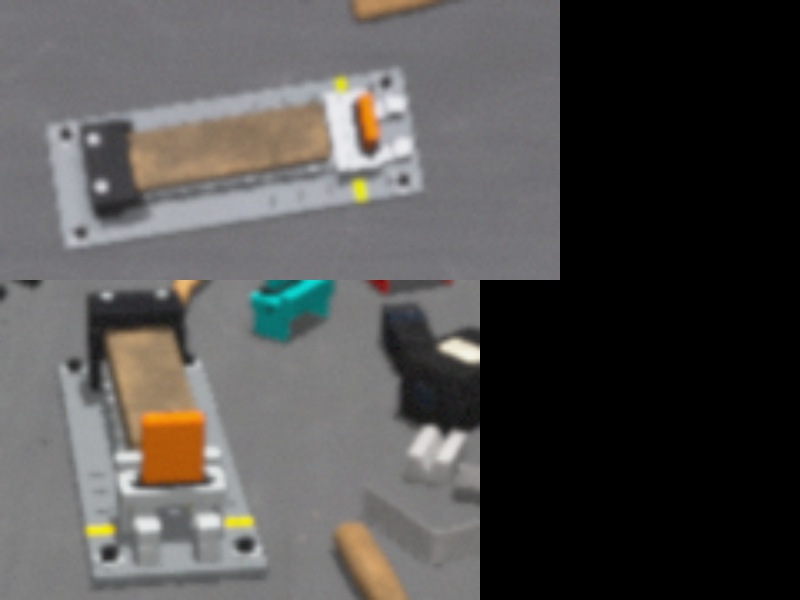

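The packer lies flat from under the nose (130,160) to the stop (328,130). The stop is seated in line with the yellow stripes at (341,84) and (360,190), and the networks' heights agree (about 50 and 77 mm).

```bash
python3 -c "
from h import *
print(robot.job_done())"
```

```text
the job is handed in; nothing more can be done
None
```

The orange-tab stop is seated in the yellow-marked notches and the packer lies flat on the rails between nose and stop. The job was handed in at about 35 s of the 54 s allowed, with the gripper clear and the loose tools untouched.

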